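# Lock a crosswise slat stack with a snap cap

## Task

Put the slat trivet together: thread the two loose slats over the stud of the bottom rail, the first squarely across the rail and the second squarely across the first, each lying flat. Then press the snap cap onto the stud until it clicks fully home, and go on pressing: finish with the gripper still on the cap, pushing it down firmly, without letting go. Leave the soju glass and the shot cup where they stand.

Things in the scene. Friction and masses are not known exactly. Their poses are not given: they have to be found in the camera images.
- holder: Bottom rail of the trivet, light wood, 120 x 36 x 10 mm (x, y, z), fixed on the table, an upright steel snap stud in its middle. Origin: centre of underside; x along the rail, z up. Stud: 17 mm diameter collar from z = 10 to 27 mm, narrowing to 10 mm diameter at z = 30, tapered tip ending at z = 47; at z = 39 four sprung balls stick out, 17 mm across, and can be pushed in.
- stud_top (a point): Tip of the stud, on its axis, 47 mm above the rail's underside. The cap's lip meets the balls with the cap's underside about 41 mm above the rail's underside; about 12 to 15 N push it past, the force drops (the click), and the cap's ceiling stops on this tip with its underside 31 mm above the rail's (1 mm clear of the top slat). Further push goes into the stud.
- slat_a: Loose slat of light wood, 120 x 36 x 10 mm (x, y, z), about 30 g, a 22 mm diameter hole through its middle; starts flat on the table. Origin: centre of underside, on the hole's axis; x along its length. slat_a and slat_b are alike, order is free. Threaded home, the undersides lie 10 mm (first) and 20 mm (second) above the rail's underside.
- slat_b: The other loose slat, the same as slat_a.
- cap: Round grey plastic snap cap, 38 mm high, about 35 g, upright on the table, open side down. Origin: centre of underside; z up. Lower part 36 mm diameter up to a flat shoulder at z = 20 mm, above it a round grip knob 24 mm in diameter up to z = 38. Inside, a rounded lip (bore 12.4 mm, at z = 2.5), then a cavity with its ceiling at z = 16.
- glass: Bystander: clear soju glass, 51 mm in diameter at the rim, 58 mm high, loose. Origin: centre of the underside.
- shot_cup: Bystander: white ceramic shot cup, 46 mm in diameter, 45 mm high, loose. Origin: centre of the underside.
There are look-alikes about, which are no part of the job. What is shaped like the cap but blue is not meant. What is shaped like the slat_b but blue is not meant.

How it is judged:
By the outcome, as a careful person would: the job done as asked, in the order asked, and still so for the second after the job is handed in, while the arm keeps its last pose, push and grip.
It also fails if it takes over 58 s, if anything falls off the work surface, if the arm or the gripper's body presses on something with over 40 N, if the wrist force passes 120 N, or if a joint passes its speed limit or range.

## Robot

A 6-joint arm with a two-finger parallel gripper is mounted at the origin on the work surface. World frame = base frame: x ahead of the robot, y to its left, z up, the work surface at z = 0. Lengths are in m, angles in rad, forces in N, time in s.
With the tool pointing down it reaches from about 0.35 to 0.8 m from the base axis. Payload 7.3 kg.
Tool frame: the origin (TCP) lies between the finger pads; the fingertips stand 25 mm ahead of it and the grasp point (between the pads) lies 6 mm ahead of it (r.tip_extent is the distance from the TCP to the fingertips, in m); z points along the fingers, y is the direction in which the jaws open and shut (so a half turn about z gives the same grasp; the last joint's range is limited). The gripper opens to 85 mm and grips with 20 to 120 N. Pads are 22 mm wide; open, the fingers measure 114 mm over their backs; the gripper's body (76 mm by 85 mm) begins 54 mm behind the grasp point. The pads swing forward as they close: fully open they stand 13 mm farther back than shut.
Start: joints at [1.109, 0.342, 1.524, -0, 1.275, -0.146], TCP at [0.163, 0.499, 0.256] pointing down, gripper open.
Joint ranges: [-2.53, 2.53], [-0.77, 2.02], [0.04, 2.7], [-1, 4.14], [0.28, 2.66], [-3.11, 3.11]. Speed limits (rad/s): [2.57, 2.57, 3.14, 3.14, 3.14, 3.14].

## Interface

Orientations are given as a unit quaternion [x, y, z, w].
In Python, from workcell import r, command_gripper, optics gives the robot as it stands. The module is installed in compiled form; this text tells all that it offers. Calls block until the motion is done:
- r.reach(position, orientation): joint-space move of the TCP to a pose.
- r.move_straight(position, orientation=None, speed=0.15, max_force=None): straight line of the TCP; orientation=None keeps the orientation; speed is the mean speed in m/s. With max_force (N) it stops when the force on the tool has changed by that much, and returns True; else False.
- r.movej(angles): joint-space move.
- command_gripper(opening, force=None): finger opening in m; force is the grip in N (None keeps the last); returns when the fingers have stopped.
- r.hold(seconds).
- r.solve_ik(position, orientation): joint angles nearest the present ones, or None.
- r.read_state(): the state.
- optics.get_image(name): name is "scene" or "top" or "wrist"; returns (picture, depth): 384x512x3 uint8, red, green, blue; 384x512 float32, m along the optical axis (not along the pixel's ray), 0 where there is no reading.
- optics.camera_model(name): a dict with "K" (3x3 intrinsics, pixels), "k1" (the pictures are not rectified: a ray, as slopes to the right and down, at radius r is drawn at 1 + k1 r^2 times it, then the intrinsics apply), "R" (3x3) and "t" (3): a world point X has camera coordinates R X + t; the wrist camera has in their place "tool_from_camera" (4x4, takes a point from camera to tool coordinates, whose origin is the TCP and whose axes are the flange's). Camera axes: x right, y down, z forward; pixel columns grow to the right and rows downward; lengths in m; the calibration is good to about 2 mm. A picture is of the moment at which its call begins: read the wrist's pose just before it. camera_model takes no time and is no camera call.
A pose or a line that the arm cannot do raises r.PlanningError and nothing moves.
- r.finish_job(): hands the job in, once; it reports no verdict.
The state is a dict: "time_s": time; "joint_positions": joint angles; "dq": joint speeds; "tau": joint torques, N m; "eef_pos": TCP position; "eef_rot": TCP orientation; "contact_force": force on the tool from outside, world axes, zero at the start; "torque": the same for the moment, N m; "grip_width": finger opening in m.
Only numpy, scipy, OpenCV 4.12 (cv2) and the standard library are available. Lean on these libraries where they do the work, as an engineer would, in place of code of your own. Each camera call takes 0.05 s, during which the arm holds its last target.

## Working session

There is one attempt and no reset: what is moved stays moved. The work goes in short steps, each a Python script; the robot and the scene stay as the last script left them, time stands still between calls to the robot, and variables do not carry over. Pictures are saved under pics/ and viewed, and the job is handed in when it is done.

```bash
mkdir -p pics; ls; cat > h.py <<'E'
import numpy as np, cv2
from workcell import r, command_gripper, optics
E
python3 - <<'E'
from h import *
s=r.read_state(); print({k:np.round(v,3) for k,v in s.items()})
for n in ["scene","top","wrist"]:
    p,d=optics.get_image(n); cv2.imwrite(f"pics/{n}0.png",p[:,:,::-1]); np.save(f"pics/{n}0.npy",d); np.save(f"pics/{n}0p.npy",p)
    m=optics.camera_model(n); print(n,{k:np.round(v,4).tolist() for k,v in m.items()})
E
```

```text
pics
{'time_s': np.float64(0.0), 'joint_positions': array([ 1.109,  0.343,  1.525,  0.   ,  1.275, -0.146]), 'dq': array([ 0.   , -0.   ,  0.   , -0.002,  0.001, -0.001]), 'tau': array([ 1.0000e-03, -4.3369e+01, -2.4600e+01, -0.0000e+00,  8.0000e-03,
       -0.0000e+00]), 'eef_pos': array([0.163, 0.499, 0.256]), 'eef_rot': array([ 0.157,  0.988, -0.001, -0.   ]), 'contact_force': array([ 0.886, -0.084,  0.028]), 'torque': array([0.005, 0.004, 0.012]), 'grip_width': np.float64(0.085)}
scene {'K': [[347.2555, 0.0, 251.5515], [0.0, 347.2555, 195.3146], [0.0, 0.0, 1.0]], 'k1': -0.0202, 'R': [[0.8758, 0.4823, -0.0175], [0.2799, -0.5371, -0.7957], [-0.3932, 0.6921, -0.6054]], 't': [-0.507, -0.1207, 1.0943]}
top {'K': [[492.4475, 0.0, 251.7169], [0.0, 492.4475, 193.705], [0.0, 0.0, 1.0]], 'k1': -0.0881, 'R': [[0.0041, -1.0, -0.0058], [-0.9963, -0.0035, -0.0857], [0.0856, 0.0061, -0.9963]], 't': [-0.0103, 0.6006, 1.1272]}
wrist {'K': [[284.7939, 0.0, 254.7613], [0.0, 284.7939, 192.9751], [0.0, 0.0, 1.0]], 'k1': 0.0051, 'tool_from_camera': [[0.0007, -0.9629, -0.2698, 0.0687], [1.0, 0.0004, 0.0011, 0.0011], [-0.0009, -0.2698, 0.9629, -0.1168], [0.0, 0.0, 0.0, 1.0]]}
```

View pics/scene0.png

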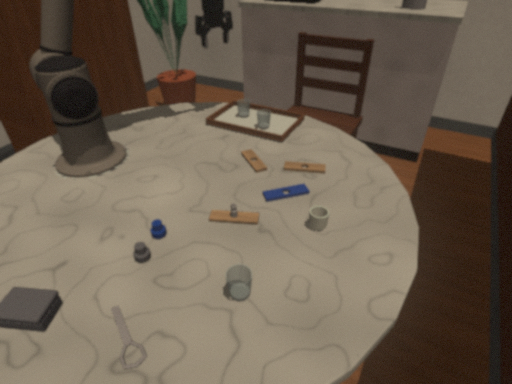

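View pics/top0.png

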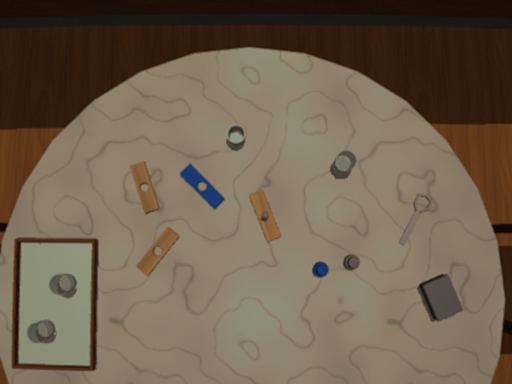

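View pics/wrist0.png

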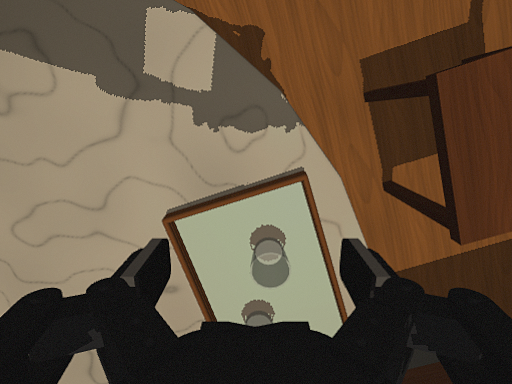

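The top view shows, by pixel:
- **Rail:** the wooden piece with the stud is at (265,216).
- **Loose slats:** the wooden pieces with holes are at (145,187) and (158,251). The blue one at (202,186) is a decoy.
- **Cap:** the grey one is at (351,262). The blue one at (320,269) is a decoy.
- **Bystanders:** the shot cup is at (236,137) and the glass at (343,165).

Next I'll measure these and check close crops.

```bash
cat >> h.py <<'E'
from scipy.spatial.transform import Rotation as Ro
def cam(n,st=None):
    m=optics.camera_model(n)
    K=np.array(m['K']);k1=m['k1']
    if n=='wrist':
        T=np.eye(4);T[:3,:3]=Ro.from_quat(st['eef_rot']).as_matrix();T[:3,3]=st['eef_pos']
        C=T@np.array(m['tool_from_camera']); return K,k1,C[:3,:3],C[:3,3]
    R=np.array(m['R']);return K,k1,R.T,-R.T@np.array(m['t'])
def rays(c,uv):
    K,k1,Rw,o=c
    D=np.array([k1,0,0,0,0.])
    xy=cv2.undistortPoints(np.array(uv,float).reshape(-1,1,2),K,D).reshape(-1,2)
    return o,np.c_[xy,np.ones(len(xy))]@Rw.T
def plane(c,uv,z):
    o,d=rays(c,uv); return o+d*((z-o[2])/d[:,2])[:,None]
def project(c,X):
    K,k1,Rw,o=c
    P=(np.atleast_2d(X)-o)@Rw; 
    return cv2.projectPoints(P,np.zeros(3),np.zeros(3),K,np.array([k1,0,0,0,0.]))[0].reshape(-1,2)
def masks(p):
    h=cv2.cvtColor(p,cv2.COLOR_RGB2HSV)
    return h
def rect_world(c,cnt,z):
    W=plane(c,cnt.reshape(-1,2),z)[:,:2]
    (cx,cy),(w,h),a=cv2.minAreaRect((W*1000).astype(np.float32))
    if w<h: w,h,a=h,w,a+90
    a=(a+90)%180-90
    return np.array([cx,cy])/1000,(w,h),a
E
python3 - <<'E'
from h import *
p=np.load('pics/top0p.npy');c=cam('top')
h=cv2.cvtColor(p,cv2.COLOR_RGB2HSV)
for q in [(145,175),(158,240),(258,205),(202,175),(351,262),(320,269),(100,200)]: print(q,h[q[1],q[0]])
w=cv2.inRange(h,(8,110,100),(22,255,255)); w[:, :100]=0; w[:100]=0
b=cv2.inRange(h,(100,120,40),(130,255,255))
for nm,m,z in (('w',w,.01),('b',b,.01)):
  for k in cv2.findContours(m,cv2.RETR_EXTERNAL,cv2.CHAIN_APPROX_NONE)[0]:
    if 100<cv2.contourArea(k)<2500: print(nm,k.mean(0)[0].round(),[np.round(v,3) for v in rect_world(c,k,z)])
print('cap',plane(c,[(351,262)],.038),'bcap',plane(c,[(320,269)],.038),'stud',plane(c,[(265,215)],.047),'cup',plane(c,[(236,131)],.045),'glass',plane(c,[(343,162)],.058))
crops=[(145,187),(158,251),(265,216),(202,186),(351,262),(320,269)]
im=np.hstack([cv2.resize(p[y-32:y+32,x-32:x+32],(256,256),interpolation=cv2.INTER_CUBIC) for x,y in crops])
cv2.imwrite('pics/crop0.png',np.vstack([im[:,:768],im[:,768:]])[:,:,::-1])
E
```

```text
(145, 175) [ 15 152 138]
(158, 240) [ 15 152 136]
(258, 205) [ 16 151 144]
(202, 175) [125  26 107]
(351, 262) [11 39 92]
(320, 269) [109 192 110]
(100, 200) [ 17  64 143]
w [157. 251.] [array([0.466, 0.215]), array([119.574,  36.446]), np.float64(-38.196)]
w [264. 215.] [array([ 0.551, -0.039]), array([118.999,  34.759]), np.float64(21.986)]
w [144. 187.] [array([0.618, 0.249]), array([118.508,  36.781]), np.float64(18.615)]
w [507. 161.] [array([ 0.672, -0.626]), array([205.027,  31.097]), np.float64(-2.745)]
w [475. 162.] [array([ 0.677, -0.547]), array([192.408,  26.345]), np.float64(3.977)]
b [320. 269.] [array([ 0.425, -0.17 ]), array([31.661, 31.455]), np.float64(-45.274)]
b [202. 186.] [array([0.62 , 0.111]), array([115.53,  32.06]), np.float64(45.411)]
cap [[ 0.44281414 -0.23693442  0.038     ]] bcap [[ 0.42682463 -0.16537218  0.038     ]] stud [[ 0.54994999 -0.03876402  0.047     ]] cup [[0.7455572  0.02910021 0.045     ]] glass [[ 0.67156343 -0.21729144  0.058     ]]
```

View pics/crop0.png

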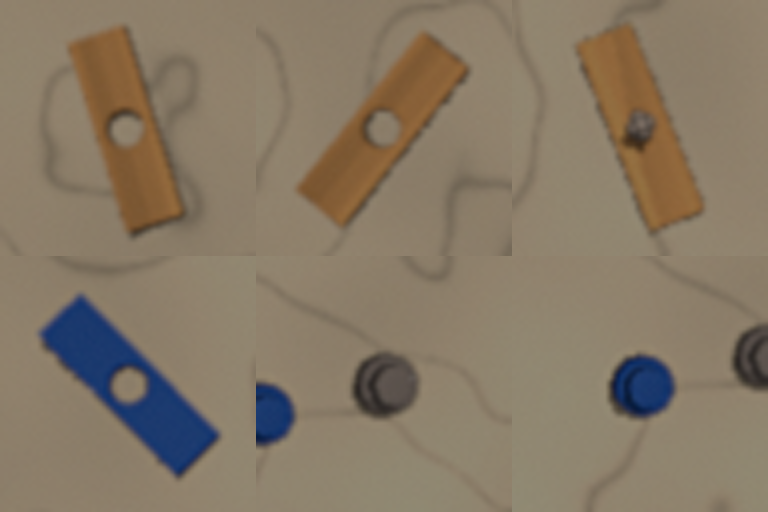

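The crops confirm the choice: two wooden slats with holes, the rail with its stud, and the grey cap. Their sizes measure about 119 x 36 mm, which matches. Before moving, I'll check IK for all the poses.

```bash
cat >> h.py <<'E'
def down(phi):
    f=np.radians(phi);y=np.array([np.cos(f),np.sin(f),0]);z=np.array([0,0,-1.]);x=np.cross(y,z)
    q=Ro.from_matrix(np.c_[x,y,z]).as_quat(); return q
def grab(n,tag):
    st=r.read_state(); p,d=optics.get_image(n); cv2.imwrite(f'pics/{tag}.png',p[:,:,::-1]); np.save(f'pics/{tag}.npy',d)
    return p,d,cam(n,st),st
E
python3 - <<'E'
from h import *
print(r.tip_extent)
for nm,xy,th in (('b',(.466,.215),-38),('a',(.618,.249),18.6),('rail',(.551,-.039),22),('rail112',(.551,-.039),112),('cap',(.443,-.237),76)):
  for k in (90,-90):
    for z in (.2,.03):
      try: q=r.solve_ik([*xy,z],down(th+k)); print(nm,(th+k)%360,z,None if q is None else np.round(q,2))
      except Exception as e: print(nm,e)
E
```

```text
0.025
b 52 0.2 [ 0.28  0.37  1.64 -0.    1.13 -0.62]
b 52 0.03 [ 0.28  0.62  1.81 -0.    0.72 -0.62]
b 232 0.2 [ 0.28  0.37  1.64 -0.    1.13  2.52]
b 232 0.03 [ 0.28  0.62  1.81 -0.    0.72  2.52]
a 108.6 0.2 [ 0.27  0.65  1.17 -0.    1.32 -1.63]
a 108.6 0.03 [ 0.27  0.82  1.33 -0.    0.99 -1.63]
a 288.6 0.2 [ 0.27  0.65  1.17 -0.    1.32  1.51]
a 288.6 0.03 [ 0.27  0.82  1.33 -0.    0.99  1.51]
rail 112 0.2 [-0.21  0.44  1.53 -0.    1.17 -2.16]
rail 112 0.03 [-0.21  0.67  1.69 -0.    0.78 -2.16]
rail 292 0.2 [-0.21  0.44  1.53 -0.    1.17  0.98]
rail 292 0.03 [-0.21  0.67  1.69 -0.    0.78  0.98]
rail112 202 0.2 [-0.21  0.44  1.53 -0.    1.17  2.55]
rail112 202 0.03 [-0.21  0.67  1.69 -0.    0.78  2.55]
rail112 22 0.2 [-0.21  0.44  1.53 -0.    1.17 -0.59]
rail112 22 0.03 [-0.21  0.67  1.69 -0.    0.78 -0.59]
cap 166 0.2 [-0.64  0.36  1.67 -0.    1.11  2.74]
cap 166 0.03 [-0.64  0.61  1.84 -0.    0.7   2.74]
cap 346 0.2 [-0.64  0.36  1.67 -0.    1.11 -0.4 ]
cap 346 0.03 [-0.64  0.61  1.84 -0.    0.7  -0.4 ]
```

```bash
python3 - <<'E'
from h import *
r.reach([.551,-.039,.2],down(22))
grab('wrist','wr_rail'); st=r.read_state(); print(st['time_s'],st['eef_pos'],st['eef_rot']-down(22))
np.savez('pics/wr_rail_st.npz',pos=st['eef_pos'],rot=st['eef_rot'])
E
```

```text
2.5667 [ 0.55105453 -0.03807499  0.20012223] [-5.82192259e-04  3.92385045e-04  1.28014458e-04  4.86614319e-05]
```

View pics/wr_rail.png

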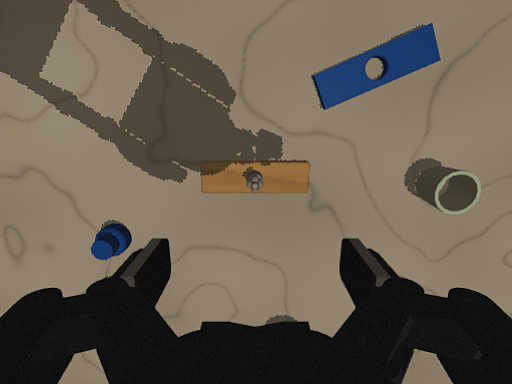

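```bash
python3 - <<'E'
from h import *
p=cv2.imread('pics/wr_rail.png')[:,:,::-1]; d=np.load('pics/wr_rail.npy'); s=np.load('pics/wr_rail_st.npz')
c=cam('wrist',{'eef_pos':s['pos'],'eef_rot':s['rot']})
h=cv2.cvtColor(p,cv2.COLOR_RGB2HSV)
m=cv2.inRange(h,(8,115,60),(22,255,255)); m[:,:180]=0;m[:,340:]=0;m[:140]=0;m[215:]=0
k=max(cv2.findContours(m,cv2.RETR_EXTERNAL,cv2.CHAIN_APPROX_NONE)[0],key=cv2.contourArea)
print(rect_world(c,k,.01), cv2.boundingRect(k))
# depth-based: points in 3D
v,u=np.mgrid[140:215,190:320]; uv=np.c_[u.ravel(),v.ravel()].astype(float); o,D=rays(c,uv); P=o+D*d[v.ravel(),u.ravel()][:,None]
a=np.abs(P[:,2]-.010)<.003; f=np.linalg.norm(P[:,:2]-[.551,-.039],axis=1)<.075
(cx,cy),wh,ang=cv2.minAreaRect((P[a&f][:,:2]*1000).astype(np.float32)); print('depth rail',cx,cy,wh,ang)
t=P[:,2]>.035; print('stud>35',t.sum(),P[t].mean(0), P[t].max(0)); t=P[:,2]>.043; print('tip',t.sum(),P[t].mean(0),uv[t].mean(0))
im=p[150:205,195:315].copy(); cv2.imwrite('pics/z1.png',cv2.resize(im,None,fx=6,fy=6,interpolation=cv2.INTER_CUBIC)[:,:,::-1])
E
```

```text
(array([ 0.55060602, -0.03580006]), (118.60914611816406, 34.88182067871094), 22.109853744506836) (200, 161, 110, 32)
depth rail 550.602783203125 -36.292625427246094 (119.65760803222656, 35.53652572631836) 22.094371795654297
stud>35 212 [ 0.54588513 -0.02489576  0.09002738] [0.55817495 0.02643094 0.31687952]
tip 88 [ 0.54004409 -0.00979923  0.15928877] [251.09090909 181.31818182]
```

View pics/z1.png

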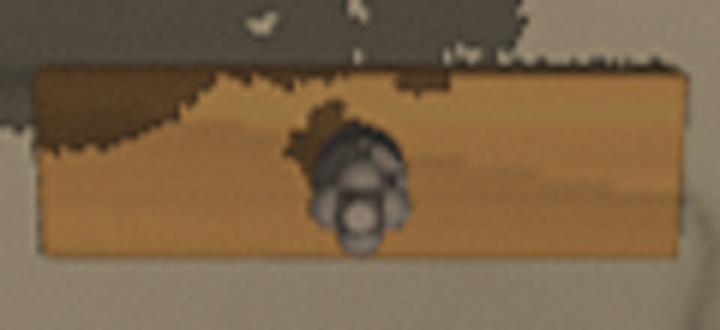

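```bash
python3 - <<'E'
from h import *
s=np.load('pics/wr_rail_st.npz')
c=cam('wrist',{'eef_pos':s['pos'],'eef_rot':s['rot']})
print(plane(c,[(254.5,185.4)],.047), 'proj of stud top if at rail centre',project(c,[.5506,-.0360,.047]))
q=down(52)
r.reach([.466,.215,.2],q)
command_gripper(.06)
p,d,c,st=grab('wrist','wr_b'); print(st['time_s'],st['eef_pos'])
h=cv2.cvtColor(p,cv2.COLOR_RGB2HSV)
m=cv2.inRange(h,(8,115,60),(22,255,255)); m[:,:150]=0;m[:,360:]=0;m[:130]=0;m[230:]=0
k=max(cv2.findContours(m,cv2.RETR_EXTERNAL,cv2.CHAIN_APPROX_NONE)[0],key=cv2.contourArea)
print(rect_world(c,k,.01), cv2.boundingRect(k))
E
```

```text
[[ 0.55078395 -0.03632488  0.047     ]] proj of stud top if at rail centre [[254.45067301 185.03205877]]
3.9833 [0.46631968 0.21443499 0.1999362 ]
(array([0.46988129, 0.21455238]), (109.81639099121094, 35.720497131347656), -38.21548843383789) (240, 130, 33, 98)
```

View pics/wr_b.png

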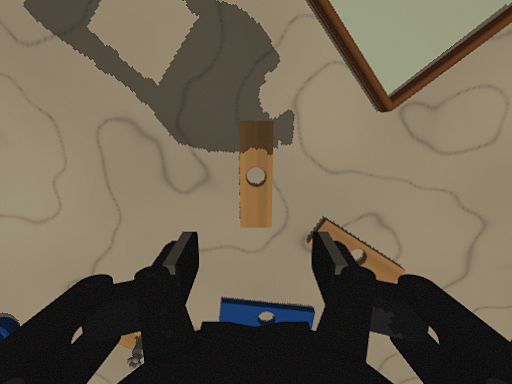

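```bash
cat >> h.py <<'E'
def slat_meas(p,c,box,z=.01):
    u0,u1,v0,v1=box
    h=cv2.cvtColor(p,cv2.COLOR_RGB2HSV)
    m=cv2.inRange(h,(6,110,35),(24,255,255)); n=np.zeros_like(m); n[v0:v1,u0:u1]=m[v0:v1,u0:u1]
    ks,hi=cv2.findContours(n,cv2.RETR_CCOMP,cv2.CHAIN_APPROX_NONE)
    i=max(range(len(ks)),key=lambda i:cv2.contourArea(ks[i]))
    res=rect_world(c,ks[i],z)
    holes=[k for j,k in enumerate(ks) if hi[0][j][3]==i and cv2.contourArea(k)>60]
    hh=[(cv2.minEnclosingCircle(k)[0],cv2.minEnclosingCircle(k)[1]) for k in holes]
    return res,[ (plane(c,[a],z)[0].round(4),np.round(a,1),round(b,1)) for a,b in hh],cv2.boundingRect(ks[i])
E
python3 - <<'E'
from h import *
p=cv2.imread('pics/wr_b.png')[:,:,::-1]; st=r.read_state(); c=cam('wrist',st)
print(slat_meas(p,c,(220,295,100,235)))
E
```

```text
((array([0.46614877, 0.21749991]), (119.02027893066406, 35.81555938720703), -38.199134826660156), [(array([0.465 , 0.2183, 0.01  ]), array([255.6, 175.5]), 10.7)], (239, 121, 35, 107))
```

```bash
python3 - <<'E'
from h import *
q=down(51.8); x,y=.4661,.2175
command_gripper(.043)
r.reach([x,y,.045],q)
hit=r.move_straight([x,y,.015],speed=.04,max_force=3)
s=r.read_state(); print(hit,s['time_s'],s['eef_pos'],s['contact_force'],s['grip_width'])
zc=s['eef_pos'][2]
r.move_straight([x,y,zc+.0035],speed=.05)
command_gripper(.02,force=40)
s=r.read_state(); print(s['time_s'],s['eef_pos'],s['contact_force'],s['grip_width'])
grab('wrist','wr_b2')
E
```

```text
True 5.5833 [0.46616365 0.21752792 0.02311669] [-2.24492858 -0.77915296  9.04482669] 0.04306492587116107
6.0583 [0.46608919 0.2175256  0.02657759] [-0.0635691  -0.19645435  3.2691498 ] 0.034803651820441484
```

View pics/wr_b2.png

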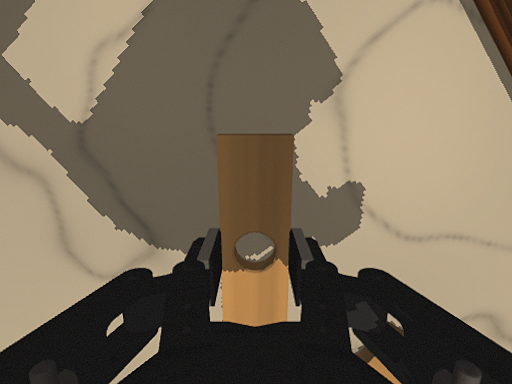

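```bash
python3 - <<'E'
from h import *
r.move_straight([.4661,.2175,.11],speed=.2)
p,d,c,st=grab('wrist','wr_b3'); print(st['time_s'],st['contact_force'],st['grip_width'],st['eef_pos'])
cv2.imwrite('pics/z2.png',cv2.resize(p[100:340,180:330],None,fx=2.5,fy=2.5,interpolation=cv2.INTER_CUBIC)[:,:,::-1])
E
```

```text
6.675 [ 0.2565255  -0.14271459  0.16901497] 0.03477178153998986 [0.46562242 0.21734267 0.10931358]
```

View pics/z2.png

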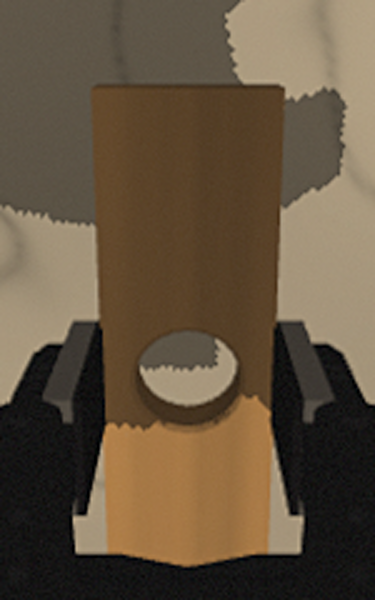

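```bash
python3 - <<'E'
from h import *
m=optics.camera_model('wrist'); T=np.array(m['tool_from_camera'])
c=(np.array(m['K']),m['k1'],T[:3,:3],T[:3,3])
pts=[((188-.0)/2.5+180-.3,(v)/2.5+100-.3) for v in (331,426)]+[(u/2.5+180-.3,378/2.5+100-.3) for u in (136,240)]
print(plane(c,pts,.0166).round(4), plane(c,pts,.0166).mean(0))
e=[(u/2.5+180-.3,v/2.5+100-.3) for u,v in ((93,90),(285,90),(97,250),(280,250))]
print(plane(c,e,.0166).round(4))
E
```

```text
[[ 0.0112  0.0011  0.0166]
 [-0.0103  0.0012  0.0166]
 [ 0.0008 -0.0096  0.0166]
 [ 0.0008  0.0119  0.0166]] [0.00060545 0.00115011 0.0166    ]
[[ 0.0591 -0.0164  0.0166]
 [ 0.0592  0.019   0.0166]
 [ 0.0283 -0.0167  0.0166]
 [ 0.0284  0.0191  0.0166]]
```

```bash
python3 - <<'E'
from h import *
q=down(22.1); x,y=.5497,-.0370
r.reach([x,y,.1],q)
r.move_straight([x,y,.082],speed=.06); r.hold(.2)
p,d,c,st=grab('wrist','wr_h1'); print(st['time_s'],st['contact_force'],st['grip_width'],st['eef_pos'])
cv2.imwrite('pics/z3.png',cv2.resize(p[100:340,180:330],None,fx=2.5,fy=2.5,interpolation=cv2.INTER_CUBIC)[:,:,::-1])
print(project(c,[[.5507,-.0362,.047]]), (project(c,[[.5507,-.0362,.047]])-[180,100])*2.5)
E
```

```text
8.4167 [ 0.1064577  -0.28719562  0.34044674] 0.034863045717812256 [ 0.54987992 -0.03699865  0.08224196]
[[255.58901656 237.0987168 ]] [[188.97254139 342.74679201]]
```

View pics/z3.png

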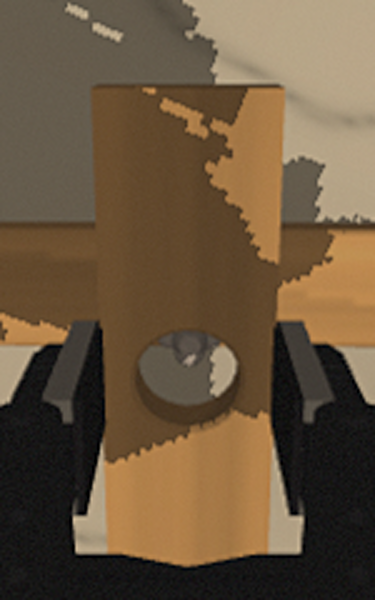

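The stud tip shows through the hole at crop pixel (189,347), against a predicted (189,343). That is about 1 mm, so I'll nudge the target slightly and lower the slat.

```bash
python3 - <<'E'
from h import *
x,y=.5500,-.0376
r.move_straight([x,y,.062],speed=.05)
hit=r.move_straight([x,y,.034],speed=.04,max_force=4)
s=r.read_state(); print(hit,s['time_s'],s['eef_pos'],s['contact_force'],s['torque'],s['grip_width'])
grab('wrist','wr_h2'); grab('top','top_h2')
E
```

```text
True 9.6333 [ 0.54968581 -0.03749903  0.03656157] [-2.26109524  0.17534538  5.74642391] [0.05586624 0.14753885 0.00757709] 0.03489101793592798
```

View pics/wr_h2.png

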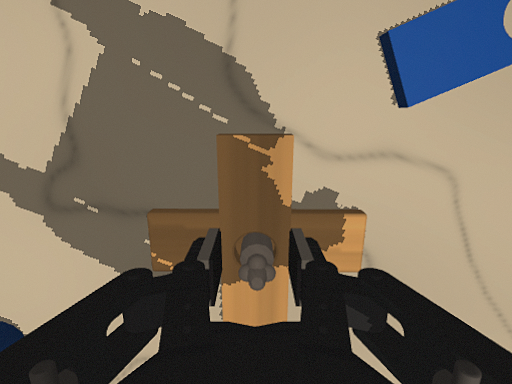

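Threaded and seated: the TCP is at .0366, which is exactly home. I'll release, lift and look again, then go to the second slat.

```bash
python3 - <<'E'
from h import *
command_gripper(.05)
x,y=.5500,-.0376
r.move_straight([x,y,.2],speed=.25)
p,d,c,st=grab('wrist','wr_s1'); print(st['time_s'],st['eef_pos'])
h=slat_meas(p,c,(150,360,60,236),.02); print(h)
q=down(108.6); r.reach([.618,.249,.2],q)
p,d,c,st=grab('wrist','wr_a'); print(st['time_s'],st['eef_pos'])
print(slat_meas(p,c,(220,295,100,235)))
E
```

```text
10.8417 [ 0.54925163 -0.03744497  0.19876364]
((array([ 0.54991461, -0.0369002 ]), (110.46150970458984, 106.97715759277344), 68.86688232421875), [(array([ 0.5512, -0.0385,  0.02  ]), array([256., 183.]), 12.0)], (202, 124, 110, 110))
12.025 [0.61794522 0.24801454 0.19918755]
((array([0.61809253, 0.25180064]), (119.29039001464844, 36.12990951538086), 18.855030059814453), [(array([0.6172, 0.2518, 0.01  ]), array([257., 178.]), 10.4)], (240, 123, 34, 107))
```

View pics/wr_s1.png

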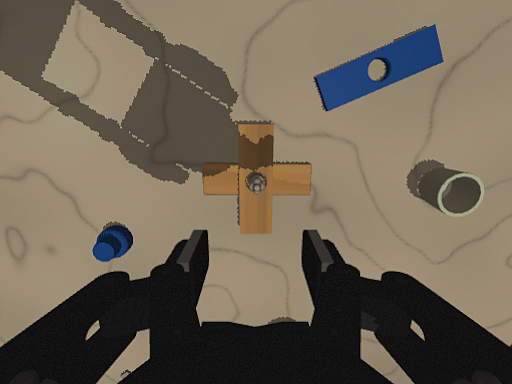

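View pics/wr_a.png

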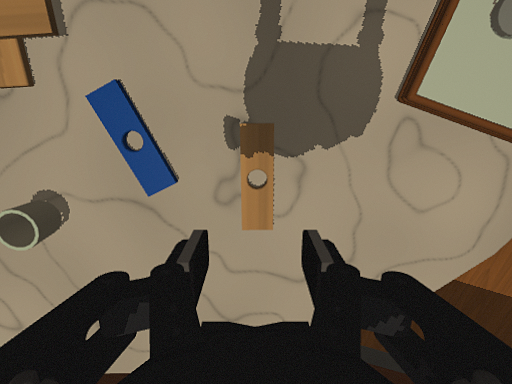

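```bash
python3 - <<'E'
from h import *
q=down(108.75); x,y=.6181,.2516
command_gripper(.043)
r.reach([x,y,.045],q)
r.move_straight([x,y,.0266],speed=.05)
s=r.read_state(); print(s['time_s'],s['eef_pos'],s['contact_force'],s['grip_width'])
command_gripper(.02,force=40)
s=r.read_state(); print(s['time_s'],s['eef_pos'],s['contact_force'],s['grip_width'])
r.move_straight([x,y,.11],speed=.2)
q=down(112.1); x,y=.5500,-.0376
r.reach([x,y,.11],q)
r.move_straight([x,y,.085],speed=.06); r.hold(.2)
p,d,c,st=grab('wrist','wr_h3'); print(st['time_s'],st['contact_force'],st['grip_width'],st['eef_pos'])
cv2.imwrite('pics/z4.png',cv2.resize(p[100:340,180:330],None,fx=2.5,fy=2.5,interpolation=cv2.INTER_CUBIC)[:,:,::-1])
for X in ([.5497,-.0367,.047],[.55,-.0376,.047]):print((project(c,[X])-[180,100])*2.5)
E
```

```text
13.5 [0.61805454 0.25157191 0.02646962] [ 0.7661582  -1.01502111  0.17340919] 0.042877677966374816
13.725 [0.61837107 0.25168549 0.02699587] [-0.53647119 -0.36206486  2.02777048] 0.034717357719213714
16.2 [-0.23214568  0.14194381 -0.82792082] 0.034738566884314655 [ 0.55023354 -0.0376942   0.08535004]
[[186.42027234 331.50127211]]
[[182.39904064 331.261423  ]]
```

View pics/z4.png

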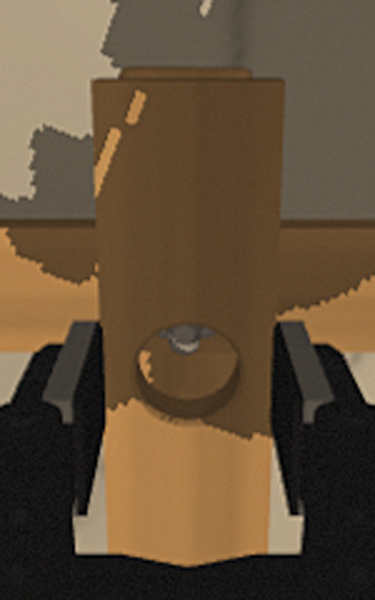

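```bash
python3 - <<'E'
from h import *
m=optics.camera_model('wrist'); T=np.array(m['tool_from_camera'])
c=(np.array(m['K']),m['k1'],T[:3,:3],T[:3,3])
f=lambda u,v,z: plane(c,[(u/2.5+180-.3,v/2.5+100-.3)],z)[0].round(4)
for nm,tip,hole,ez,exy,phi in (('1',(189.5,348),(188,378.5),.08224,(.54988,-.0370),22.1),('2',(184.5,343),(188,372),.08535,(.55023,-.03769),112.1)):
    a=f(*tip,ez-.047);b=f(*hole,.0166); a2=np.radians(phi); R=np.array([[-np.sin(a2),np.cos(a2)],[np.cos(a2),np.sin(a2)]])
    rel=(a-b)[:2]; print(nm,a,b,'rel',rel,'world move',R@rel, 'stud world assuming by=1.2',np.array(exy)+R@(a[:2]-[0,.0012]))
p=cv2.imread('pics/z4.png')[300:440,120:260]; cv2.imwrite('pics/z5.png',cv2.resize(p,None,fx=4,fy=4))
E
```

```text
1 [-0.0024  0.0017  0.0352] [-0.0007  0.0013  0.0166] rel [-0.0017  0.0004] world move [ 0.00101019 -0.00142461] stud world assuming by=1.2 [ 0.5512462  -0.03903556]
2 [-0.0026  0.0005  0.0384] [0.0008 0.0013 0.0166] rel [-0.0034 -0.0008] world move [0.00345118 0.00053794] stud world assuming by=1.2 [ 0.55290233 -0.03736039]
```

View pics/z5.png

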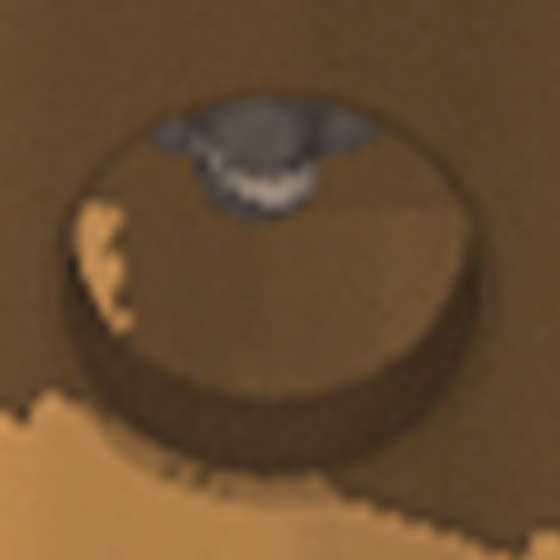

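```bash
python3 - <<'E'
import cv2
p=cv2.imread('pics/z3.png')[300:440,120:260]; cv2.imwrite('pics/z6.png',cv2.resize(p,None,fx=4,fy=4))
E
```

```text
(no output)
```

View pics/z6.png

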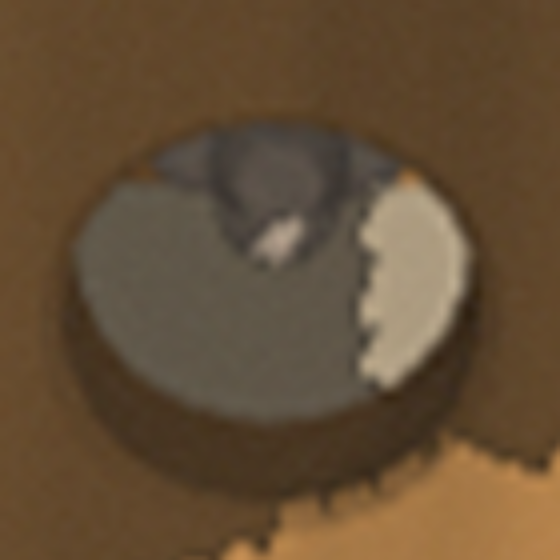

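```bash
python3 - <<'E'
from h import *
m=optics.camera_model('wrist'); T=np.array(m['tool_from_camera'])
c=(np.array(m['K']),m['k1'],T[:3,:3],T[:3,3])
f=lambda u,v,z: plane(c,[(u/2.5+180-.3,v/2.5+100-.3)],z)[0].round(4)
for nm,tip,hole,ez,exy,phi in (('1',(190.5,343.3),(188,377.5),.08224,(.54988,-.0370),22.1),('2',(184.5,333.7),(188,371),.08535,(.55023,-.03769),112.1)):
    a=f(*tip,ez-.047);b=f(*hole,.0166); a2=np.radians(phi); R=np.array([[-np.sin(a2),np.cos(a2)],[np.cos(a2),np.sin(a2)]])
    rel=(a-b)[:2]; print(nm,a,b,'rel',rel,'world move',R@rel, 'stud world assuming by=1.2',np.array(exy)+R@(a[:2]-[0,.0012]))
E
```

```text
1 [-0.0013  0.0019  0.0352] [-0.0004  0.0013  0.0166] rel [-0.0009  0.0006] world move [ 0.00089452 -0.00060814] stud world assuming by=1.2 [ 0.55101766 -0.03794113]
2 [-0.0002  0.0005  0.0384] [0.001  0.0013 0.0166] rel [-0.0012 -0.0008] world move [ 0.00141281 -0.00028975] stud world assuming by=1.2 [ 0.55067866 -0.03826333]
```

```bash
python3 - <<'E'
from h import *
x,y=.5515,-.0380
r.move_straight([x,y,.072],speed=.05)
hit=r.move_straight([x,y,.044],speed=.04,max_force=4)
s=r.read_state(); print(hit,s['time_s'],s['eef_pos'],s['contact_force'],s['torque'],s['grip_width'])
p,*_=grab('wrist','wr_h4')
E
```

```text
True 17.2667 [ 0.55119904 -0.0379428   0.04692659] [-1.24734334  0.64919038  6.44139473] [0.05757799 0.17901836 0.03118178] 0.03484609523727169
```

View pics/wr_h4.png

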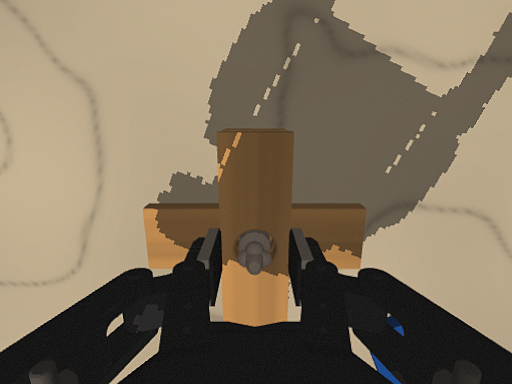

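Seated: TCP z is .0469, where .0466 to .0470 was expected. I'll release, check the stack, and go look at the cap.

```bash
python3 - <<'E'
from h import *
command_gripper(.05)
x,y=.5515,-.0380
r.move_straight([x,y,.2],speed=.25); 
p,d,c,st=grab('wrist','wr_s2'); print(st['time_s'],st['eef_pos'])
r.reach([.443,-.238,.2],down(346)); r.hold(.1)
p,d,c,st=grab('wrist','wr_c'); print(st['time_s'],st['eef_pos'])
cv2.imwrite('pics/z7.png',cv2.resize(p[120:240,180:330],None,fx=5,fy=5,interpolation=cv2.INTER_CUBIC)[:,:,::-1])
np.savez('pics/c_st.npz',pos=st['eef_pos'],rot=st['eef_rot'])
print(project(c,[[.443,-.237,.038],[.443,-.237,.02]]))
E
```

```text
18.3833 [ 0.55076448 -0.03787922  0.1988147 ]
20.0833 [ 0.44319941 -0.2376095   0.19980292]
[[254.72285535 184.55384272]
 [254.73206109 180.50376643]]
```

View pics/wr_s2.png

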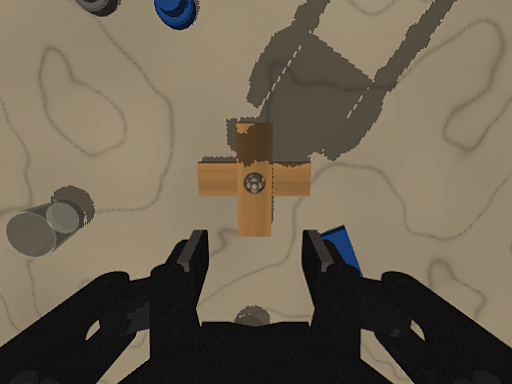

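View pics/z7.png

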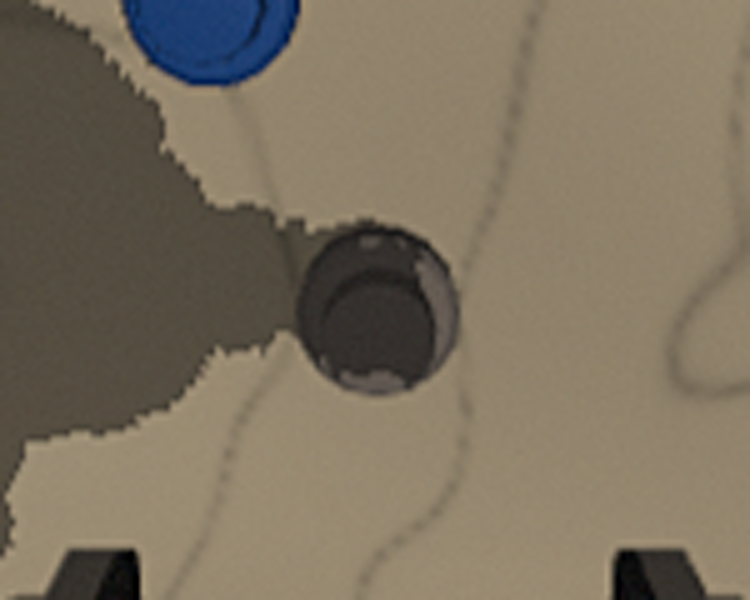

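View pics/wr_c.png

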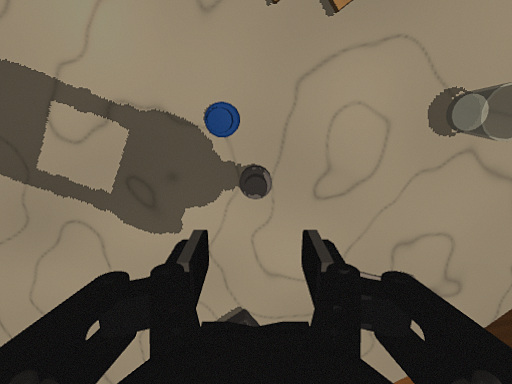

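```bash
python3 - <<'E'
from h import *
s=np.load('pics/c_st.npz'); c=cam('wrist',{'eef_pos':s['pos'],'eef_rot':s['rot']})
C=plane(c,[(255.4,183.5)],.038)[0]; S=plane(c,[(180+378/5-.3,120+310/5)],.02)[0]; print(C,S)
f=np.radians(346); C=C[:2]-.0012*np.array([np.cos(f),np.sin(f)]); print('cap',C)
assert np.linalg.norm(C-[.443,-.237])<.004
x,y=C
command_gripper(.04)
r.reach([x,y,.07],down(346))
r.move_straight([x,y,.049],speed=.05,max_force=5)
command_gripper(.01,force=70)
st=r.read_state(); print(st['time_s'],st['eef_pos'],st['contact_force'],st['grip_width'])
r.move_straight([x,y,.12],speed=.2)
p,d,cc,st=grab('wrist','wr_c2'); print(st['time_s'],st['eef_pos'],st['contact_force'],st['grip_width'])
cv2.imwrite('pics/z8.png',cv2.resize(p[190:340,180:330],None,fx=4,fy=4,interpolation=cv2.INTER_CUBIC)[:,:,::-1])
E
```

```text
[ 0.44392349 -0.23610349  0.038     ] [ 0.44319579 -0.23873924  0.02      ]
cap [ 0.44275914 -0.23581319]
21.85 [ 0.44303229 -0.23598846  0.04940106] [1.77394257e-01 4.61381287e-04 2.77298209e+00] 0.02143011648762293
22.3583 [ 0.44248006 -0.23558484  0.11959957] [-0.14094654  0.31754868 -1.7047332 ] 0.020801705944150477
```

View pics/z8.png

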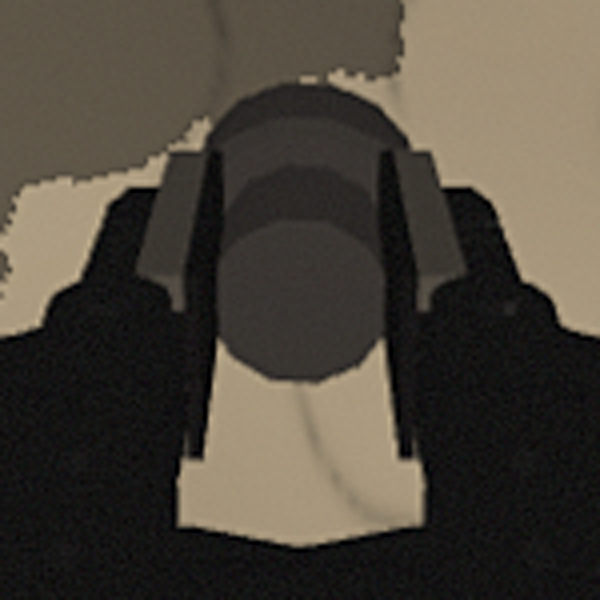

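```bash
python3 - <<'E'
from h import *
m=optics.camera_model('wrist'); T=np.array(m['tool_from_camera'])
c=(np.array(m['K']),m['k1'],T[:3,:3],T[:3,3])
f=lambda u,v,z: plane(c,[(u/4+180-.4,v/4+190-.4)],z)[0].round(4)
for q in ((301,220),(301,382),(218,298),(386,298)): print(f(*q,.0114))
print('shoulder far edge',f(305,115,.0294),'outer bottom far edge (z=0 plane) ',f(308,82,.0494))
E
```

```text
[ 0.0073 -0.0002  0.0114]
[-0.0154 -0.0002  0.0114]
[-0.0034 -0.0106  0.0114]
[-0.0034  0.0105  0.0114]
shoulder far edge [0.0143 0.0003 0.0294] outer bottom far edge (z=0 plane)  [0.0121 0.0009 0.0494]
```

Held, but the cap sits about 4 mm off centre along the pads (knob disc x from -15.4 to +7.3 mm). I'll set it down and regrip it centred.

```bash
python3 - <<'E'
from h import *
x,y=.44276,-.23581
r.move_straight([x,y,.06],speed=.15)
hit=r.move_straight([x,y,.047],speed=.04,max_force=3); st=r.read_state(); print(hit,st['eef_pos'],st['contact_force'])
command_gripper(.04)
x-=.0040*.242; y-=.0040*.970
r.move_straight([x,y,.0505],speed=.06); r.hold(.1)
command_gripper(.01,force=70)
st=r.read_state(); print(st['time_s'],st['eef_pos'],st['contact_force'],st['grip_width'])
r.move_straight([x,y,.12],speed=.2)
p,d,cc,st=grab('wrist','wr_c3'); print(st['time_s'],st['eef_pos'],st['contact_force'],st['grip_width'])
cv2.imwrite('pics/z9.png',cv2.resize(p[190:340,180:330],None,fx=4,fy=4,interpolation=cv2.INTER_CUBIC)[:,:,::-1])
E
```

```text
True [ 0.44345678 -0.23634182  0.04934477] [0.82729791 1.10119814 4.42578739]
24.275 [ 0.44183588 -0.23967477  0.05067641] [-0.48291714  0.8477198   2.95452283] 0.020938604593698954
24.775 [ 0.44157497 -0.23948071  0.11963002] [-0.50824165 -0.00965365 -0.311627  ] 0.02092037259828383
```

View pics/z9.png

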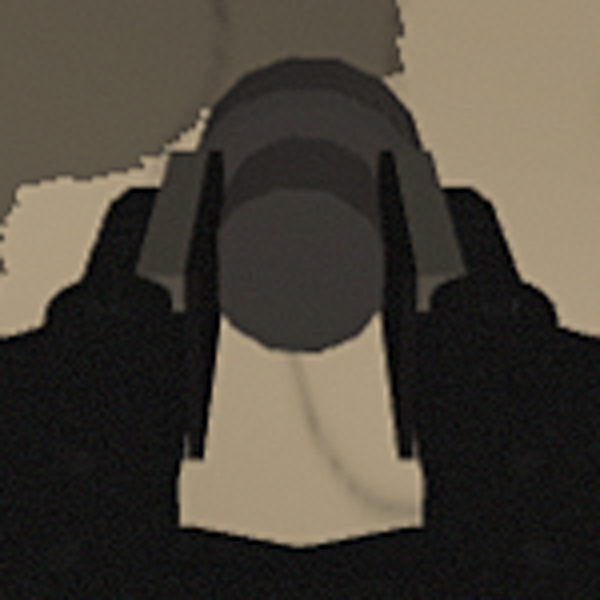

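```bash
python3 - <<'E'
from h import *
m=optics.camera_model('wrist'); T=np.array(m['tool_from_camera'])
c=(np.array(m['K']),m['k1'],T[:3,:3],T[:3,3])
f=lambda u,v,z: plane(c,[(u/4+180-.4,v/4+190-.4)],z)[0].round(4)
for q in ((301,188),(301,352),(218,265),(386,265)): print(f(*q,.0127))
print('shoulder far edge',f(305,89,.0307),'outer bottom far edge',f(308,57,.0507))
# stud from wr_s2
p=cv2.imread('pics/wr_s2.png'); cv2.imwrite('pics/z10.png',cv2.resize(p[150:210,225:285],None,fx=10,fy=10,interpolation=cv2.INTER_CUBIC))
E
```

```text
[ 0.011  -0.0002  0.0127]
[-0.0119 -0.0002  0.0127]
[ 0.0005 -0.0106  0.0127]
[0.0005 0.0105 0.0127]
shoulder far edge [0.0176 0.0003 0.0307] outer bottom far edge [0.0158 0.0009 0.0507]
```

View pics/z10.png

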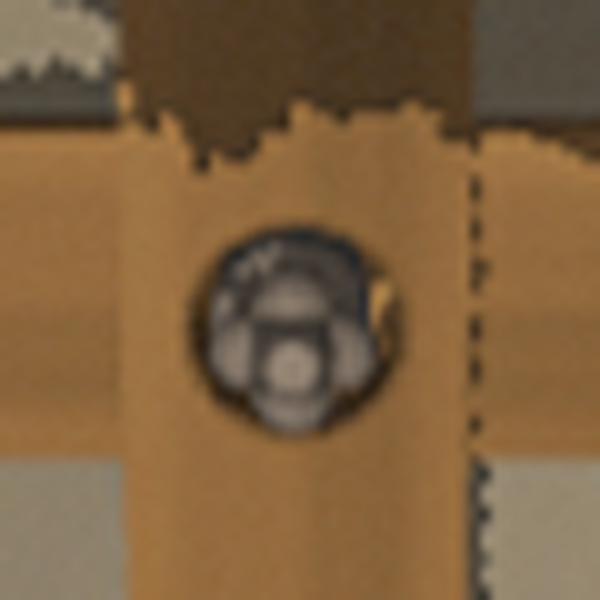

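```bash
python3 - <<'E'
from h import *
m=optics.camera_model('wrist'); print(m); T=np.array(m['tool_from_camera'])
c=(np.array(m['K']),m['k1'],T[:3,:3],T[:3,3])
print(plane(c,[(234.1,255.85),(255.1,251),(254.85,255)],.0127))
s=r.read_state(); print(s['time_s'])
for n in('top','scene'): print(optics.camera_model(n)['t'])
E
```

```text
{'K': array([[284.79388592,   0.        , 254.7612637 ],
       [  0.        , 284.79388592, 192.97514749],
       [  0.        ,   0.        ,   1.        ]]), 'k1': 0.005138242664204313, 'tool_from_camera': array([[ 7.20792101e-04, -9.63131621e-01, -2.69029665e-01,
         6.95064065e-02],
       [ 9.99999735e-01,  7.21259656e-04,  9.71042678e-05,
        -2.72731287e-04],
       [ 1.00516053e-04, -2.69029664e-01,  9.63131886e-01,
        -1.16752050e-01],
       [ 0.00000000e+00,  0.00000000e+00,  0.00000000e+00,
         1.00000000e+00]])}
[[ 5.14232888e-04 -1.06248816e-02  1.27000000e-02]
 [ 3.20510886e-03 -6.84796542e-05  1.27000000e-02]
 [ 9.93638337e-04 -1.91779922e-04  1.27000000e-02]]
24.825
[-0.01030825  0.60057078  1.12721108]
[-0.5070274  -0.1206557   1.09430565]
```

```bash
for i in 1 2; do python3 - <<'E'
from h import *
for k in range(2): print(optics.camera_model('wrist')['tool_from_camera'][:3,3])
E
done
```

```text
[ 0.06950641 -0.00027273 -0.11675205]
[ 0.06950641 -0.00027273 -0.11675205]
[ 0.06950641 -0.00027273 -0.11675205]
[ 0.06950641 -0.00027273 -0.11675205]
```

```bash
python3 - <<'E'
from h import *
def sw(uv,pos,phi): return plane(cam('wrist',{'eef_pos':np.array(pos),'eef_rot':down(phi)}),[uv],.047)[0][:2].round(4)
print('near1',sw((190.5/2.5+180-.3,343.3/2.5+100-.3),(.54988,-.0370,.08224),22.1))
print('near2',sw((184.5/2.5+180-.3,333.7/2.5+100-.3),(.55023,-.03769,.08535),112.1))
print('far1',sw((254.5,185.4),(.55105,-.03807,.20012),22.0))
print('far2',sw((225+29.2-.45,150+36.3-.45),(.55076,-.03788,.1988),112.1))
m=optics.camera_model('wrist'); T=np.array(m['tool_from_camera'])
c=(np.array(m['K']),m['k1'],T[:3,:3],T[:3,3])
f=lambda u,v,z: plane(c,[(u/2.5+180-.3,v/2.5+100-.3)],z)[0].round(4)
print('holes',f(188,377.5,.0166),f(188,371,.0166), 'ends +60?',f(188,87,.0166),f(188,80,.0166))
E
```

```text
near1 [ 0.5501 -0.0363]
near2 [ 0.5491 -0.0392]
far1 [ 0.5499 -0.0366]
far2 [ 0.5497 -0.0397]
holes [ 0.0014 -0.0002  0.0166] [ 0.0028 -0.0002  0.0166] ends +60? [ 0.0602 -0.0002  0.0166] [ 0.0614 -0.0002  0.0166]
```

```bash
python3 - <<'E'
from h import *
x,y=.5501,-.0360
r.reach([x,y,.115],down(22.1))
r.move_straight([x,y,.1025],speed=.08); r.hold(.2)
s=r.read_state(); print(s['time_s'],s['eef_pos'],s['contact_force'],s['grip_width'])
im=[]
for n,(u,v) in (('scene',(234,212)),('top',(265,216))):
    p,d,c,st=grab(n,n+'_h5'); im.append(cv2.resize(p[v-40:v+40,u-40:u+40],(400,400),interpolation=cv2.INTER_CUBIC))
    print(n,project(c,[[.5510,-.0382,.047],[.5510,-.0382,.0518]]))
cv2.imwrite('pics/z11.png',np.hstack(im)[:,:,::-1])
grab('wrist','wr_h5')
E
```

```text
26.25 [ 0.55022396 -0.03642669  0.10282584] [-0.05533642 -0.56161498 -0.88233154] 0.020859728404806235
scene [[233.11654661 202.35217542]
 [233.01565188 200.7595008 ]]
top [[264.75456886 214.54068472]
 [264.79791983 214.4491111 ]]
```

View pics/z11.png

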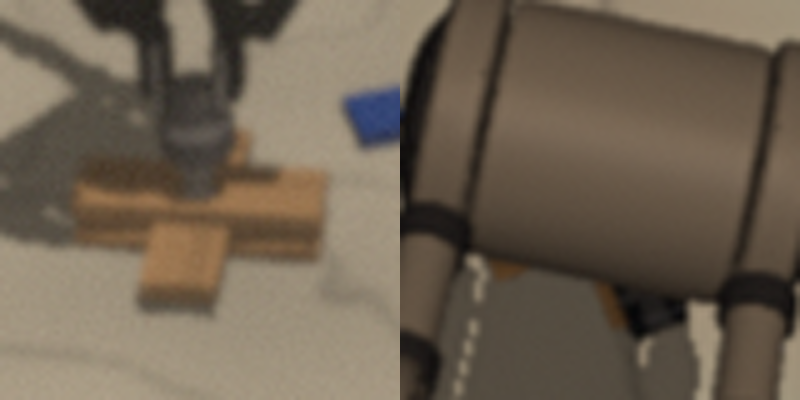

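View pics/wr_h5.png

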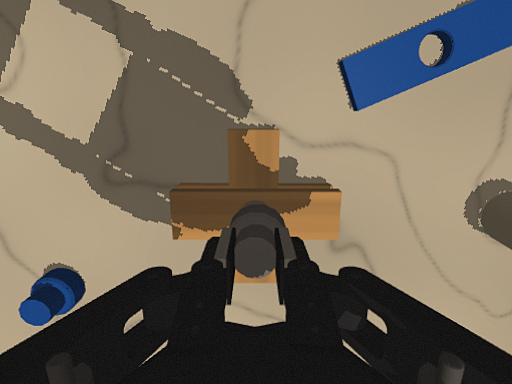

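```bash
python3 - <<'E'
from h import *
x,y=.5501,-.0360
hit=r.move_straight([x,y,.0925],speed=.03,max_force=4)
s=r.read_state(); print(hit,s['time_s'],s['eef_pos'],s['contact_force'],s['torque'])
grab('wrist','wr_h6')
if not hit:
    hit=r.move_straight([x,y,.0885],speed=.02,max_force=9)
    s=r.read_state(); print(hit,s['time_s'],s['eef_pos'],s['contact_force'],s['torque'])
E
```

```text
True 26.7667 [ 0.54912431 -0.03613907  0.09212116] [-2.92405656 -2.5365004   2.03097561] [-0.370458    0.59292381 -0.02052169]
```

```bash
python3 - <<'E'
from h import *
def S(t):
    s=r.read_state(); print(t,round(float(s['time_s']),2),s['eef_pos'].round(4),s['contact_force'].round(2),s['torque'].round(3))
r.hold(.3); S('hold')
r.move_straight([.5493,-.0366,.0925],speed=.02); r.hold(.2); S('adj')
E
```

```text
hold 27.12 [ 0.5493 -0.036   0.0923] [-2.53 -2.11  2.99] [-0.325  0.644 -0.017]
adj 27.57 [ 0.5494 -0.0365  0.0925] [-2.51  0.32  2.01] [-0.127  0.417 -0.001]
```

```bash
python3 - <<'E'
from h import *
def S(t):
    s=r.read_state(); print(t,round(float(s['time_s']),2),s['eef_pos'].round(4),s['contact_force'].round(2),s['torque'].round(3))
r.move_straight([.5485,-.0366,.0925],speed=.02); r.hold(.2); S('adj2')
p,*_=grab('scene','scene_h6'); cv2.imwrite('pics/z12.png',cv2.resize(p[165:255,180:290],None,fx=6,fy=6,interpolation=cv2.INTER_CUBIC)[:,:,::-1])
E
```

```text
adj2 28.02 [ 0.5487 -0.0366  0.0925] [-0.28  1.03 -0.6 ] [-0.032  0.05  -0.084]
```

View pics/z12.png

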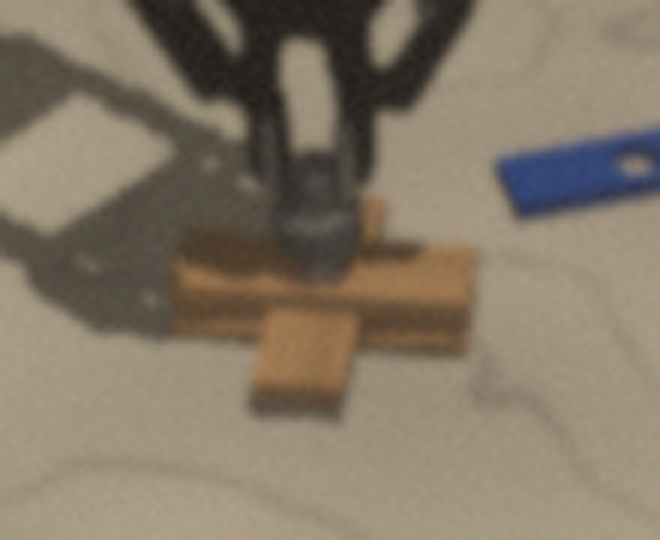

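Lateral load is nearly zero with the cap over the tip. Now I'll press in 1 mm steps and log the force to see the click.

```bash
python3 - <<'E'
from h import *
z=.0925
for k in range(14):
    z-=.001
    hit=r.move_straight([.5485,-.0364,z],speed=.015,max_force=30)
    s=r.read_state(); print(round(float(s['time_s']),2),round(z,4),hit,s['eef_pos'].round(4),s['contact_force'].round(1),s['torque'].round(2),round(float(s['grip_width']),4))
    f=s['contact_force']
    if hit or f[2]>26 or np.hypot(*f[:2])>12: break
grab('wrist','wr_h7')
p,*_=grab('scene','scene_h7'); cv2.imwrite('pics/z13.png',cv2.resize(p[165:255,180:290],None,fx=6,fy=6,interpolation=cv2.INTER_CUBIC)[:,:,::-1])
E
```

```text
28.32 0.0915 False [ 0.5484 -0.0366  0.0916] [-2.  -0.6  2.2] [-0.27  0.36  0.01] 0.0207
28.57 0.0905 False [ 0.5486 -0.0367  0.0912] [-3.2 -2.2  8. ] [-0.35  0.6  -0.01] 0.021
28.82 0.0895 False [ 0.5489 -0.0367  0.0906] [-3.  -1.8 10. ] [-0.31  0.57  0.01] 0.0211
29.07 0.0885 False [ 0.549  -0.0368  0.0898] [-2.7 -1.8 10.4] [-0.28  0.58 -0.  ] 0.0211
29.32 0.0875 False [ 0.5488 -0.0366  0.0883] [-2.4 -2.   6.6] [-0.25  0.43  0.  ] 0.0209
29.57 0.0865 False [ 0.5487 -0.0365  0.0865] [ 0.  -0.5 -0.6] [-0.14  0.05 -0.02] 0.0207
29.82 0.0855 False [ 0.5484 -0.0363  0.0844] [  2.8  -1.6 -10.7] [-0.21 -0.72  0.02] 0.0211
30.07 0.0845 False [ 0.5483 -0.0363  0.0835] [  4.3   0.1 -15.2] [-0.18 -0.91  0.03] 0.0208
30.32 0.0835 False [ 0.5485 -0.0364  0.0832] [  5.2  -0.7 -14.5] [-0.08 -0.79 -0.03] 0.0209
30.57 0.0825 False [ 0.5487 -0.0364  0.0828] [ 3.7  0.1 -9. ] [-0.07 -0.63 -0.02] 0.0208
30.82 0.0815 False [ 0.5485 -0.0364  0.0821] [ 1.4 -0.9 -1.6] [-0.04 -0.17  0.04] 0.0209
31.07 0.0805 False [ 0.5487 -0.0364  0.0812] [-1.1 -0.4  4.3] [-0.01  0.15 -0.05] 0.0209
31.32 0.0795 False [ 0.5488 -0.0365  0.0809] [-3.8  0.1 12.3] [0.01 0.51 0.01] 0.0208
31.57 0.0785 False [ 0.5489 -0.0366  0.0807] [-5.   0.6 17.6] [ 0.02  0.87 -0.04] 0.0207
```

View pics/z13.png

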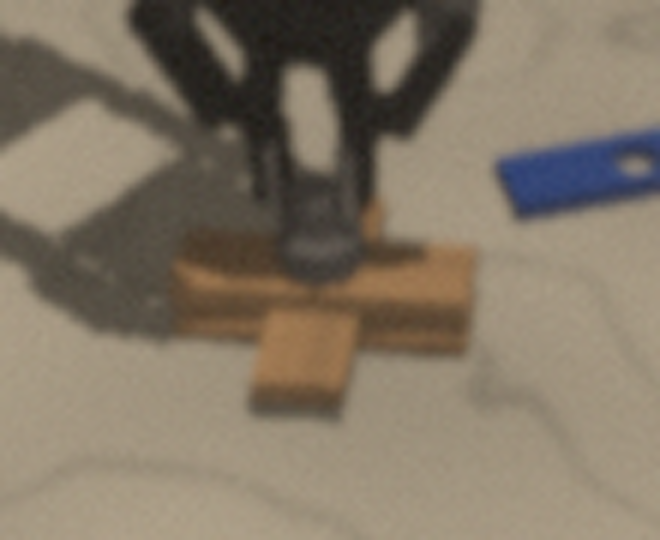

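View pics/wr_h7.png

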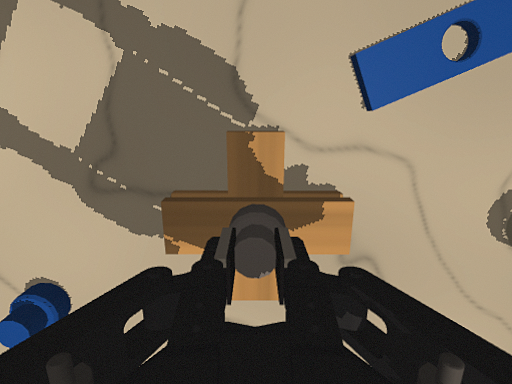

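The click is clear: force peaked at 10 N, then the cap pulled itself in to -15 N. It then stopped hard at TCP z of about .081, which is home. I'll raise the push to about 28 N and see whether it holds.

```bash
python3 - <<'E'
from h import *
def S(t):
    s=r.read_state(); print(t,round(float(s['time_s']),2),s['eef_pos'].round(4),s['contact_force'].round(1),s['torque'].round(2),round(float(s['grip_width']),4)); return s['contact_force'][2]
z=.0785
while S(z)<27 and z>.074:
    z-=.0007; r.move_straight([.5486,-.0364,z],speed=.015)
r.hold(.5); S('h'); r.hold(.5); S('h')
grab('top','top_f');grab('scene','scene_f')
p=cv2.imread('pics/scene_f.png'); q=cv2.imread('pics/scene0.png'); print([np.abs(p[a:b,c:d].astype(int)-q[a:b,c:d]).mean().round(1) for a,b,c,d in ((260,305,220,260),(200,235,302,335))])
E
```

```text
0.0785 31.67 [ 0.5489 -0.0366  0.0807] [-5.9  1.3 17.5] [ 0.03  0.88 -0.04] 0.0207
0.0778 31.92 [ 0.5489 -0.0366  0.0805] [-7.   1.  23.6] [0.04 1.22 0.03] 0.021
0.07709999999999999 32.17 [ 0.549  -0.0366  0.0804] [-8.9  1.4 26.9] [0.13 1.42 0.01] 0.0206
0.07639999999999998 32.42 [ 0.5491 -0.0366  0.0803] [-10.    0.2  30.8] [-0.    1.66 -0.02] 0.0205
h 32.92 [ 0.5491 -0.0367  0.0803] [-8.9  0.3 32.5] [ 0.04  1.69 -0.04] 0.0204
h 33.42 [ 0.5491 -0.0366  0.0803] [-10.5   0.2  31.9] [ 0.01  1.67 -0.01] 0.0209
[np.float64(10.6), np.float64(10.8)]
```

View pics/scene_f.png

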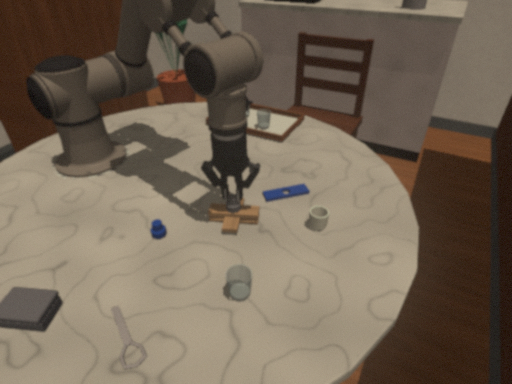

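```bash
python3 - <<'E'
from h import *
p,d,c,st=grab('wrist','wr_f')
# squareness: depth-segmented slats vs tool
v,u=np.mgrid[0:384,0:512]; o,D=rays(c,np.c_[u.ravel(),v.ravel()].astype(float)); P=o+D*d.ravel()[:,None]
q=cv2.cvtColor(p,cv2.COLOR_RGB2HSV); w=(cv2.inRange(q,(6,110,35),(24,255,255)).ravel()>0)&(v.ravel()<245)&(abs(u.ravel()-258)<100)
for lo,hi in ((.008,.016),(.017,.024),(.026,.034)):
    a=w&(P[:,2]>lo)&(P[:,2]<hi)
    if a.sum()>80: print(lo,a.sum(),P[a][:,2].mean().round(4),P[a][:,2].std().round(4),cv2.minAreaRect((P[a][:,:2]*1000).astype(np.float32)))
r.finish_job()
E
```

```text
0.008 404 0.0088 0.0005 ((544.4965209960938, -21.28929328918457), (118.4026107788086, 3.268970251083374), 22.08639907836914)
0.017 4069 0.0193 0.0011 ((536.38330078125, -0.7380447387695312), (117.76201629638672, 42.07993698120117), 22.086801528930664)
0.026 6098 0.029 0.0007 ((549.7431640625, -33.27472686767578), (120.21592712402344, 30.52887535095215), 22.237030029296875)
the job is handed in; nothing more can be done
```

The trivet is together and handed in, at about 34 s of the 58 s allowed. Both wooden slats are threaded over the stud. The grey cap is clicked home, and the gripper is still holding it and pushing down at about 32 N.

**Last checks that agreed:**
- **Slats:** In the final wrist image the rail measured 22.09° and the second slat 22.24°. The first slat's piece measured 22.09° against the same axes, so all are square to within about 0.2°. The slat tops read 19.3 mm (first) and 29.0 mm (second), against the 20 and 30 mm expected. The rail top read about 1 mm low in the same way (8.8 mm), so both slats lie flat.
- **Cap:** As I pressed, the force rose to about 10 N, then reversed to about -15 N as the cap snapped in. It stopped hard about 1 mm lower in tool height than the home height I had worked out. The 32 N push held steady for the last second.
- **Bystanders:** The soju glass and shot cup look unmoved in the final scene picture, judged by eye. The blue decoys were not used.

**Disagreements and corrections along the way:**
- **Camera calibration:** The wrist camera's reported calibration changed by about 1.5 mm partway through. I located the stud by combining views from two tool orientations instead.
- **Cap grip:** My first grip on the cap was about 4 mm off centre, so I set it down and regripped. It is probably still about 2 mm off along the pads.
- **Cap alignment:** The cap first met the stud about 1.6 mm off, with about 4 N sideways, and I realigned it using the force reading.
- **Remaining side load:** About 10 N of sideways force and 1.7 N m of moment remained at the final push. The click peak I recorded was also a little under the 12 to 15 N stated, probably because I sampled it in 1 mm steps.

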